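# Slide the manifold block through the guard gap onto the leak-test head

## Robot

A 6-joint arm with a two-finger parallel gripper is mounted at the origin on the work surface. World frame = base frame: x ahead of the robot, y to its left, z up, the work surface at z = 0. Lengths are in mm, angles in rad, forces in N, time in s.
With the tool pointing down it reaches from about 325 to 775 mm from the base axis. Payload 5.5 kg.
Tool frame: the origin (TCP) lies midway between the tips of the shut fingers; the grasp point (between the pads) lies 19 mm behind it; z points along the fingers, y is the line along which they close (so a half turn about z gives the same grasp; the last joint's range is limited). The gripper opens to 88 mm and grips with 3 to 60 N. Pads are 20 mm wide; open, the fingers measure 115 mm over their backs; the gripper's body (75 mm by 178 mm) begins 61 mm behind the grasp point.
Start: joints at [1.165, 0.091, 1.231, -0, 1.82, -0.057], TCP at [205.067, 563.883, 189.631] pointing down, gripper open.
Joint ranges: [-2.87, 2.87], [-0.86, 2.18], [0.17, 2.46], [-1.51, 4.65], [0.06, 2.69], [-2.65, 2.65]. Speed limits (rad/s): [2.57, 2.57, 3.01, 3.14, 3.14, 3.14].

## Interface

Orientations are given as a unit quaternion [x, y, z, w].
In Python, from rig import robot gives the robot as it stands.
- The arm moves only by the tool arm_command, never from a script. Its argument "rows" is a list of rows, each a list of 3 entries, a list of its own where there are three numbers: the shift along the tool's x, y, z in cm, then the turn about the tool's z in rad, then the opening, from 0 (shut) to 1 (fully open). A call has 1 to 5 rows; each row shifts and turns the commanded pose from where the row before left it, along the tool's axes as they then stand; what a row does not reach is not made up. A row lasts 1/10 s, in which the tool goes at most 50 mm and 8.59 degrees, less where a joint would pass 70% of its speed; a pose out of reach is approached as far as the arm can. A call is refused whole if a number of a shift passes 5 or a number of a turn 0.15, either way. A call with a gripper value outside its range is refused whole. The fingers move at their own pace and stop on an object; "grip_force" is the grip in N (left out, the last holds). Time passes only in rows, so rows that do not move let the fingers close. It gives the time, the measured TCP pose, the force, the opening and the grip force at its end, in the units of the state.
- robot.observe(): the state, without advancing time (a new reading comes with each control period).
- robot.capture(name): name is "scene" or "top" or "wrist"; returns a dict with "pixels" (384x512x3 uint8, red, green, blue), "intrinsics" (3x3 intrinsics, pixels), "rvec" (rotation vector, rad) and "tvec" (3), from world to camera coordinates, as OpenCV has them; the wrist camera has in their place "hand_eye" (4x4, takes a point from camera to tool coordinates, whose origin is the TCP and whose axes are the flange's). Camera axes: x right, y down, z forward; pixel columns grow to the right and rows downward; lengths in mm; the calibration is good to about 2 mm. The wrist camera is an equidistant fisheye: a pixel r from the principal point sees the ray r / f radians off the axis. A picture is of the moment at which its call begins: read the wrist's pose just before it. There is no depth.
- robot.hand_in(): hands the job in; it is judged then, once.
The state is a dict: "clock": time; "joint_pos": joint angles; "qd": joint speeds; "joint_torque": joint torques, N m; "tool_pos": TCP position; "eef_rot": TCP orientation; "contact_force": force on the tool from outside, world axes, zero at the start; "wrist_torque": the same for the moment, N m; "gripper_width": finger opening in mm; "gripper_force": force on a finger pad.
Only numpy, scipy, OpenCV 4.12 (cv2) and the standard library are available. Lean on these libraries where they do the work, as an engineer would, in place of code of your own. Each camera call takes 0.05 s, during which the arm holds its last target. There are 200 camera calls.

## Task

Push the aluminium manifold block along the bench, through the narrow gap between the two low yellow guard rails, until it is completely through and sits squared up and fully home against the front face of the blue test head. Only push it with the fingers: it must stay flat on the bench and must not be lifted, and the loose things around it must be left standing where they are. Finish with the hand clear of everything.

Things in the scene. Friction and masses are not known exactly. Their poses are not given: they have to be found in the camera images.
- dock: Fixed leak-test station, moved and turned each time. Origin on the bench, mid-gap between the yellow rails; +x points through the gap to the test head (the way to push), y across, z up. Rails: two low hoops of 26 mm yellow tube, 44 mm tall, from y = 48 to 152 and -48 to -152 mm, x = -13 to 13 mm. Clear gap 96 mm between round posts. A green landing rectangle is painted beyond, centre x = 70 mm.
- head_face (a point): Foot of the blue test head's upright front face, at its middle, on the bench: 118 mm beyond the gap's middle (dock x = 118 mm, y = 0), axes as dock. The face is 130 mm wide, 55 mm tall; the head reaches 65 mm further back and has a gauge and a red-capped brass valve on top, up to 120 mm above the bench. The seated block's centre is 48 mm before this face.
- block: Loose aluminium manifold block, 96 long (x) x 90 wide (y) x 30 mm tall, 0.45 to 0.85 kg, black port discs on top (two small to the front, one large to the rear). Origin: centre of its underside; +x out of its leading face. Starts 120 to 150 mm before the gap's middle, up to 30 mm off its centre line, turned up to 0.35 rad. Slides with dry friction, a few newtons; 3 mm play each side in the gap.
- coupling: Loose brass and steel hydraulic coupling standing upright on the bench beyond the rails, left of the landing place; 33 mm across, 42 mm tall; origin at the centre of its underside. To be left alone.
- socket: Loose steel socket standing upright on the bench beyond the rails, right of the landing place; 30 mm diameter, 38 mm tall; origin at the centre of its underside. To be left alone.
- solenoid: Loose black solenoid coil with a small brass stem, 40 x 40 mm, 57 mm tall, standing on the bench; origin at the centre of its underside. To be left alone.
- can: Loose can, 60 mm diameter, 170 mm tall, standing upright; origin at the centre of its underside. To be left alone.
- cup: Loose orange plastic parts cup, 72 mm across the rim, 60 mm tall, upright; origin at the centre of its underside. To be left alone.
- wrench: Loose wrench lying flat on the bench; origin near its middle. To be left alone.
- driver: Loose screwdriver lying on the bench; origin near its middle. To be left alone.

How it is judged:
By the outcome, as a careful person would: the job done as asked, in the order asked, and still so for the second after the job is handed in, with the robot touching nothing.
It also fails if it takes over 67 s, if anything falls off the work surface, if the arm or the gripper's body presses on something with over 40 N, if the wrist force passes 120 N, or if a joint passes its speed limit or range.

## Working session

There is one attempt and no reset: what is moved stays moved. The work goes in short steps, Python scripts to look and compute and a tool call to move; the robot and the scene stay as the last step left them, time stands still between calls to the robot, and variables do not carry over. Pictures are saved under pics/ and viewed, at most 10 in all, crops included, and the job is handed in when it is done.

Besides the shell and the picture viewer there is one more tool, called after "Call:" by a JSON object that holds its "method" and its "body". arm_command: Moves the arm, as the interface text tells. Its arguments: {"type":"object","properties":{"rows":{"type":"array"},"grip_force":{"type":"number"}},"required":["rows"]}

```bash
mkdir -p pics
python3 - <<'E'
from rig import robot
import cv2,numpy as np,pickle
o=robot.observe();print(o)
d={}
for n in("scene","top"):
    c=robot.capture(n);d[n]=c
    cv2.imwrite(f"pics/{n}0.png",cv2.resize(c["pixels"][:,:,::-1],(800,600),interpolation=cv2.INTER_CUBIC))
    print(n,c["intrinsics"],c["rvec"],c["tvec"])
pickle.dump(d,open("cap0.pkl","wb"))
E
```

```text
{'clock': 0.0, 'joint_pos': array([ 1.16532093e+00,  9.18359540e-02,  1.23182764e+00,  7.09189065e-08,
        1.81979580e+00, -5.66898425e-02]), 'qd': array([ 0.00078162, -0.00102207, -0.00055104, -0.00053645,  0.00174541,
       -0.0002734 ]), 'joint_torque': array([ 2.30574129e-03, -4.46439421e+01, -4.06446290e+01,  7.00967736e-02,
        2.91730883e-02, -1.49805987e-04]), 'tool_pos': array([204.91429516, 563.55850458, 188.55353803]), 'eef_rot': array([ 1.73510075e-01,  9.84831652e-01, -9.08553553e-04, -2.13804905e-04]), 'contact_force': array([-0.95023301, -0.81877035,  0.76029287]), 'wrist_torque': array([-0.05206158, -0.04804908,  0.02254061]), 'gripper_force': 0.0, 'gripper_width': 87.69194805622385}
scene [[357.34303304   0.         255.85748906]
 [  0.         357.34303304 194.95519963]
 [  0.           0.           1.        ]] [ 1.08102094  2.28603567 -1.14620192] [ 317.46712596 -231.77068709 1236.47292694]
top [[359.04841504   0.         254.0093471 ]
 [  0.         359.04841504 188.27216985]
 [  0.           0.           1.        ]] [ 2.12026248 -2.17887821  0.19341322] [  3.72299781 553.98553228 924.17961084]
```

View pics/top0.png

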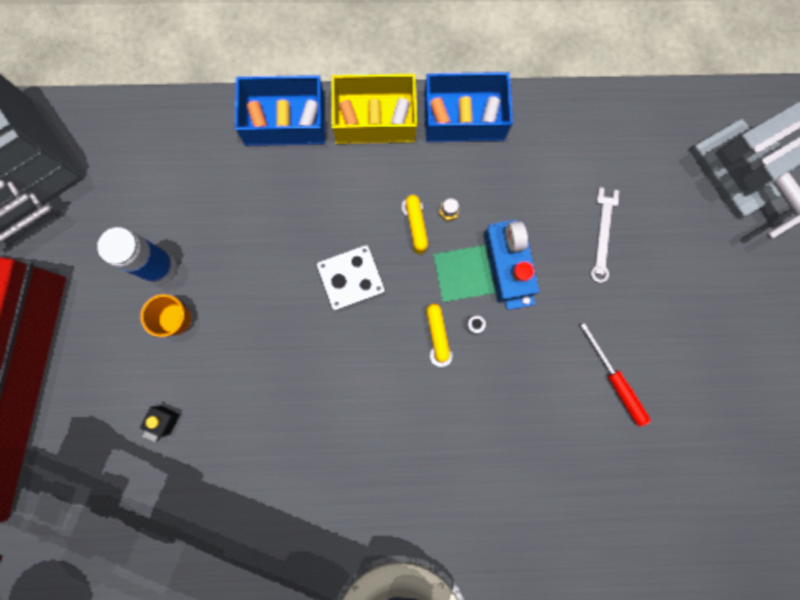

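View pics/scene0.png

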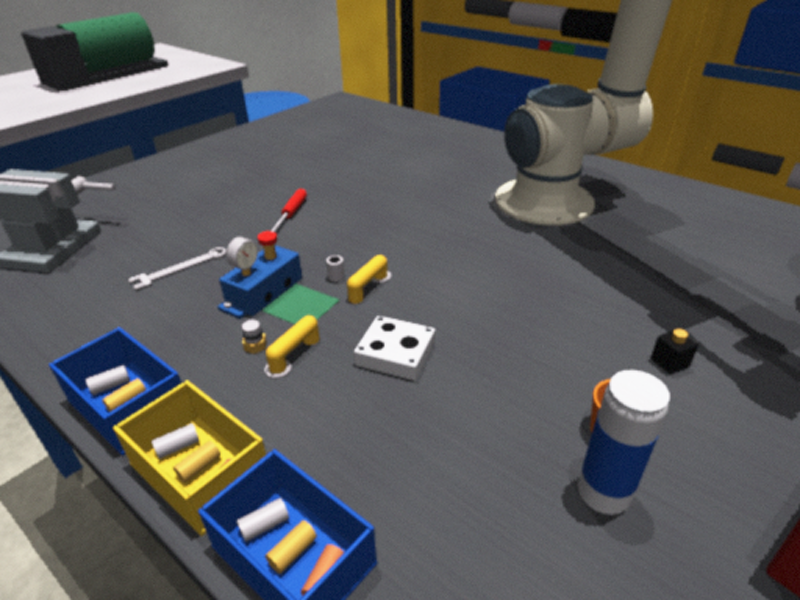

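The top view shows the block at about (350,277) left of the gap. The rails run from (412,200) to (420,247) and from (433,308) to (441,358). The green pad is at (467,273), the head's face at x≈490, the coupling at (450,209) and the socket at (477,324). Next I'll enlarge that area.

Run:
```python
import pickle,cv2
d=pickle.load(open("cap0.pkl","rb"))
p=d["top"]["pixels"][:,:,::-1][115:245,195:355]
cv2.imwrite("pics/crop0.png",cv2.resize(p,None,fx=5,fy=4.6153846,interpolation=cv2.INTER_CUBIC) if 0 else cv2.resize(p[:120],None,fx=5,fy=5,interpolation=cv2.INTER_CUBIC))
```

```text
(no output)
```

View pics/crop0.png

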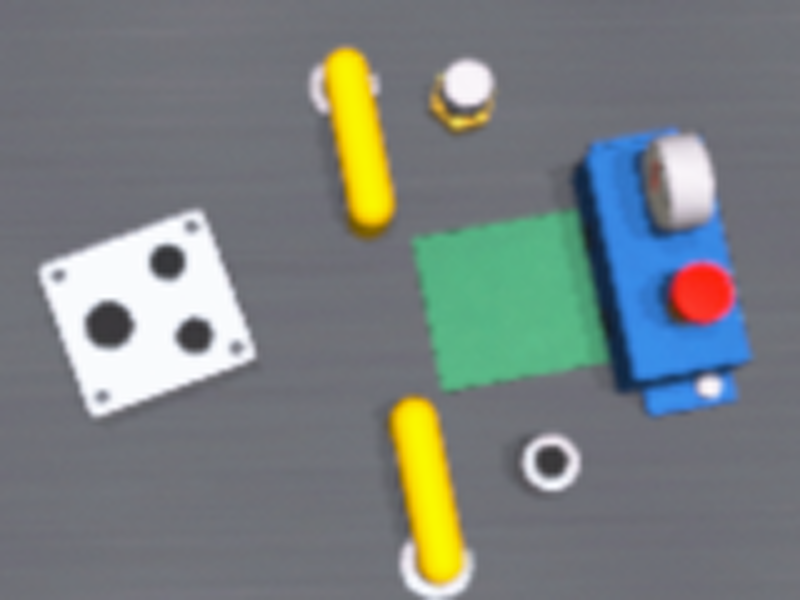

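```bash
cat > h.py <<'E'
import numpy as np,cv2
def topt(c,u,v,z):
    K=c["intrinsics"];R=cv2.Rodrigues(np.array(c["rvec"]))[0];t=np.array(c["tvec"]).ravel()
    d=R.T@np.linalg.inv(K)@np.array([u,v,1.]);o=-R.T@t
    return (o+d*(z-o[2])/d[2])[:2]
def crop(c,pts,z,s=5,u0=195,v0=115):
    return np.array([topt(c,(u+.5)/s-.5+u0,(v+.5)/s-.5+v0,z) for u,v in pts])
E
python3 - <<'E'
import pickle,numpy as np
from h import *
c=pickle.load(open("cap0.pkl","rb"))["top"]
np.set_printoptions(precision=1,suppress=True)
B=crop(c,[(39,268),(202,209),(256,355),(94,417)],30)
print(B,[np.linalg.norm(B[i]-B[i-1]) for i in range(4)],"ctr",B.mean(0))
h=(B[1]+B[2]-B[0]-B[3]);print("blk heading",np.arctan2(h[1],h[0]), (lambda l:np.arctan2(-l[0],l[1]))(B[0]+B[1]-B[2]-B[3]))
P=crop(c,[(109,325),(168,262),(194,335)],30);q=(P[1]+P[2])/2-P[0];print("ports heading",np.arctan2(q[1],q[0]))
r=crop(c,[(347,48),(371,228),(412,398),(442,582)],31);print(r,np.linalg.norm(r[1]-r[2]),np.linalg.norm(r[0]-r[3]),r[1:3].mean(0),r[[0,3]].mean(0))
l=r[0]-r[3];print("rail h",np.arctan2(-l[0],l[1]))
F=crop(c,[(586,147),(625,383)],55);l=F[0]-F[1];print(F,np.linalg.norm(l),F.mean(0),np.arctan2(-l[0],l[1]))
g=crop(c,[(413,238),(443,390)],0);print("green",g,g.mean(0))
g=crop(c,[(413,238),(443,390),(577,210),(607,364)],0);l=g[0]-g[1];print(np.arctan2(-l[0],l[1]))
E
```

```text
[[615.6 128.6]
 [646.8  38.4]
 [564.   10.5]
 [532.1  99.3]] [np.float64(88.41194614791102), np.float64(95.4848302509936), np.float64(87.2897393369966), np.float64(94.36615106987506)] ctr [589.6  69.2]
blk heading -1.2320831527125982 -1.2398733237428097
ports heading -1.234166453065961
[[737.6 -45.1]
 [633.5 -54.9]
 [537.9 -73.9]
 [437.8 -86.2]] 97.44354861115113 302.5861337667599 [585.7 -64.4] [587.7 -65.6]
rail h -1.434488335538546
[[ 670.2 -172.1]
 [ 539.7 -186. ]] 131.24038707118348 [ 604.9 -179.1] -1.4651111640221113
green [[634.4 -80.8]
 [546.3 -94.4]] [590.4 -87.6]
-1.4186677601568665
```

Call:
{"method": "arm_command", "body": {"rows": [[[-4.2,-2.1,0],0,0.57],[[-4.2,-2.1,0],0,0.57],[[-4.2,-2.1,0],0,0.57],[[-4.2,-2.1,0],0,0.57],[[-4.2,-2.1,0],0,0.57]]}}

```text
clock: 0.6
tool_pos: [367.3, 391.8, 189.1]
eef_rot: [0.173, 0.985, -0.0, -0.0]
contact_force: [0.2, -0.1, -0.5]
gripper_width: 52.0
gripper_force: 0.0
```

Call:
{"method": "arm_command", "body": {"rows": [[[-4.2,-2.1,0],0,0.57],[[-4.2,-2.1,0],0,0.57],[[-4.2,-2.1,0],0,0.57],[[-4.2,-2.1,0],0,0.57],[[-4.2,-2.1,0],0,0.57]]}}

```text
clock: 1.1
tool_pos: [528.9, 221.3, 189.2]
eef_rot: [0.174, 0.985, -0.0, -0.0]
contact_force: [0.7, 0.2, -0.1]
gripper_width: 50.2
gripper_force: 0.0
```

Call:
{"method": "arm_command", "body": {"rows": [[[-4.2,-2.1,0],0,0.57],[[-4.2,-2.1,0],0,0.57],[[-4.2,-2.1,0],0,0.57],[[-4.2,-2.1,0],0,0.57],[[0,0,0],0,0.57]]}}

```text
clock: 1.6
tool_pos: [659.2, 81.5, 186.1]
eef_rot: [0.176, 0.984, -0.001, -0.002]
contact_force: [-0.2, -0.2, -0.4]
gripper_width: 50.1
gripper_force: 0.0
```

Call:
{"method": "arm_command", "body": {"rows": [[[0,0,0],-0.137,0.57],[[0,0,0],-0.137,0.57],[[0,0,0],-0.137,0.57],[[0,0,0],-0.137,0.57],[[0,0,0],-0.137,0.57]]}}

```text
clock: 2.1
tool_pos: [656.6, 87.4, 189.2]
eef_rot: [-0.17, 0.985, 0.0, -0.0]
contact_force: [-1.5, -0.0, 0.0]
gripper_width: 50.0
gripper_force: 0.0
```

```bash
cat >> h.py <<'E'
from scipy.spatial.transform import Rotation as Ro
def plan(o,x,y,z,ya):
    "tool-frame shift (cm) and turn to put TCP at x,y,z with tool-y angle ya"
    R=Ro.from_quat(o["eef_rot"]).as_matrix();a=np.arctan2(R[1,1],R[0,1])
    s=R.T@(np.array([x,y,z])-o["tool_pos"])/10
    w=(ya-a+np.pi)%(2*np.pi)-np.pi
    print("pos",o["tool_pos"].round(1),"ya",round(a,3),"tilt",R[:2,2].round(3),"F",o["contact_force"].round(1),"w",round(o["gripper_width"],1),"t",o["clock"])
    print("shift cm",s.round(2),"turn",round(-w,3))
E
python3 - <<'E'
from rig import robot
from h import *
plan(robot.observe(),656,92,10,1.907)
E
```

```text
pos [656.6  87.4 189.2] ya 1.913 tilt [-0.001  0.   ] F [-1.5 -0.   0. ] w 50.0 t 2.1
shift cm [-0.12  0.45 17.92] turn 0.006
```

Call:
{"method": "arm_command", "body": {"rows": [[[0,0.4,4],0,0.57],[[0,0,4],0,0.57],[[0,0,4],0,0.57],[[0,0,3.5],0,0.57],[[0,0,2.2],0,0.57]]}}

```text
clock: 2.6
tool_pos: [653.3, 91.0, 8.4]
eef_rot: [-0.168, 0.986, 0.0, -0.003]
contact_force: [-0.3, 0.5, 0.8]
gripper_width: 50.1
gripper_force: 0.0
```

Run:
```python
from rig import robot
from h import *
plan(robot.observe(),622.6,73.4,12,1.712)
c=robot.capture("top")
p=c["pixels"][:,:,::-1][115:235,195:355]
cv2.imwrite("pics/crop1.png",cv2.resize(p,None,fx=5,fy=5,interpolation=cv2.INTER_CUBIC))
```

```text
pos [653.3  91.    8.4] ya 1.908 tilt [-0.005 -0.   ] F [-0.3  0.5  0.8] w 50.1 t 2.6
shift cm [ 3.48 -0.65 -0.35] turn 0.196
```

View pics/crop1.png

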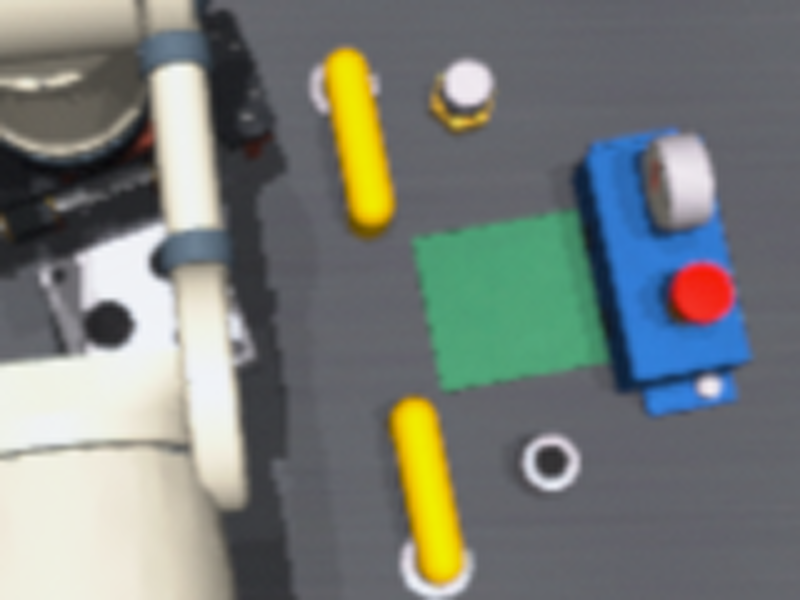

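The arm hides part of the block, but the corner at (252,357) hasn't moved. Now I'll push it sideways while turning it.

Call:
{"method": "arm_command", "body": {"rows": [[[0.7,-0.1,-0.3],0,0.57],[[0.6,-0.1,0],0,0.57],[[0.3,-0.1,0],0.02,0.57],[[0.3,-0.1,0],0.03,0.57],[[0.3,-0.1,0],0.03,0.57]]}}

```text
clock: 3.15
tool_pos: [637.0, 78.4, 17.0]
eef_rot: [-0.126, 0.992, -0.0, 0.001]
contact_force: [-0.4, -0.6, -0.2]
gripper_width: 50.2
gripper_force: 0.0
```

Call:
{"method": "arm_command", "body": {"rows": [[[0.3,0,0],0.03,0.57],[[0.3,0,0],0.03,0.57],[[0.3,0,0],0.03,0.57],[[0.2,0,0],0.03,0.57],[[0,0,0],0,0.57]]}}

```text
clock: 3.65
tool_pos: [625.6, 76.3, 15.6]
eef_rot: [-0.067, 0.998, 0.0, -0.0]
contact_force: [-0.2, -1.0, 0.0]
gripper_width: 50.0
gripper_force: 0.0
```

Run:
```python
from rig import robot
from h import *
plan(robot.observe(),622.6,73.4,12,1.712)
```

```text
pos [625.6  76.3  15.6] ya 1.706 tilt [-0.  0.] F [-0.2 -1.   0. ] w 50.0 t 3.65
shift cm [ 0.34 -0.24  0.36] turn -0.006
```

Run:
```python
from rig import robot
from h import *
c=robot.capture("wrist")
print(c["intrinsics"],np.array(c["hand_eye"]).round(3))
cv2.imwrite("pics/w1.png",cv2.resize(c["pixels"][:,:,::-1],(800,600),interpolation=cv2.INTER_CUBIC))
```

```text
[[297.31863964   0.         255.15476661]
 [  0.         297.31863964 189.26047215]
 [  0.           0.           1.        ]] [[ 1.00000e-03 -9.60000e-01 -2.79000e-01  7.66010e+01]
 [ 1.00000e+00  1.00000e-03 -1.00000e-03 -2.55000e-01]
 [ 2.00000e-03 -2.79000e-01  9.60000e-01 -1.94576e+02]
 [ 0.00000e+00  0.00000e+00  0.00000e+00  1.00000e+00]]
```

View pics/w1.png

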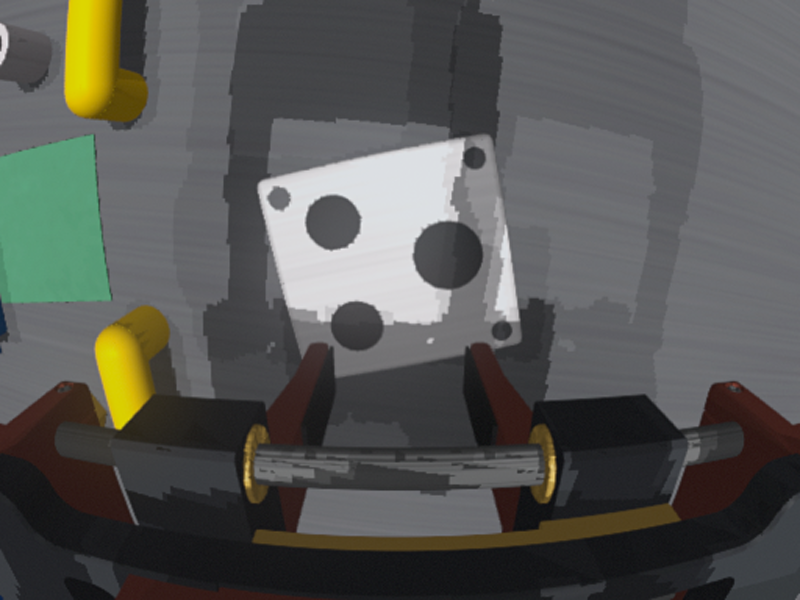

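The block sits barely touched by the left (front) finger, and its rear left corner is at (521,343), so it hasn't been turned yet. I'll measure it from this picture.

```bash
cat >> h.py <<'E'
def wrist(o,c,pts,z,s=1.5625):
    K=c["intrinsics"];H=np.array(c["hand_eye"]);T=np.eye(4);T[:3,:3]=Ro.from_quat(o["eef_rot"]).as_matrix();T[:3,3]=o["tool_pos"]
    M=T@H;out=[]
    for u,v in pts:
        p=np.array([(u+.5)/s-.5-K[0,2],(v+.5)/s-.5-K[1,2]])/K[0,0];th=np.linalg.norm(p)
        d=M[:3,:3]@np.r_[np.sin(th)*p/th,np.cos(th)]
        out.append((M[:3,3]+d*(z-M[2,3])/d[2])[:2])
    return np.array(out)
def dock(P,O=(586.7,-65),h=-1.43):
    d=np.atleast_2d(P)-np.array(O);return np.c_[d@[np.cos(h),np.sin(h)],d@[-np.sin(h),np.cos(h)]]
E
python3 - <<'E'
from rig import robot
from h import *
np.set_printoptions(precision=1,suppress=True)
o=robot.observe();c=robot.capture("wrist")
A,B,C=wrist(o,c,[(260,184),(491,136),(521,343)],30)
P=wrist(o,c,[(333,222),(357,326),(448,255)],30)
h=A-B;q=(P[0]+P[1])/2-P[2];l=C-B
print("heading",np.arctan2(h[1],h[0]),np.arctan2(q[1],q[0]),np.arctan2(-l[0],l[1]),np.linalg.norm(h),np.linalg.norm(l))
ctr=(A+C)/2;print("ctr",ctr,dock(ctr),"left mid")
R=wrist(o,c,[(107,300),(130,90)],0);print(A,B,C,P)
g=wrist(o,c,[(95,135),(111,301)],0);print("green rear corners",g,dock(g))
E
```

```text
heading -1.2365569777929983 -1.2345197048205943 -1.2405854309102273 92.32569892254823 86.79519455237256
ctr [589.5  69.3] [[-132.6   21.6]] left mid
[563.6  11.6] [533.3  98.9] [615.4 127. ] [[575.4  42.7]
 [617.   57. ]
 [582.4  89.4]]
green rear corners [[546.  -94.2]
 [634.7 -81.5]] [[ 23.2 -44.4]
 [ 23.1  45.2]]
```

The block hasn't moved. The open fingertips sit higher than the shut-finger TCP, so they passed over the top of the block without force. I'll back off and find the bench by touch at a narrower opening.

Call:
{"method": "arm_command", "body": {"rows": [[[-1.5,0.3,0],-0.05,0.57],[[-1.5,0.3,0],-0.1,0.5],[[0,0,0],-0.05,0.5],[[0,0,0.3],0,0.5],[[0,0,0],0,0.5]]}}

```text
clock: 4.25
tool_pos: [654.1, 86.9, 11.8]
eef_rot: [-0.167, 0.986, 0.0, -0.001]
contact_force: [0.0, 0.0, 0.7]
gripper_width: 43.7
gripper_force: 0.0
```

Call:
{"method": "arm_command", "body": {"rows": [[[0,0,0.2],0,0.5],[[0,0,0.2],0,0.5],[[0,0,0.2],0,0.5],[[0,0,0],0,0.5]]}}

```text
clock: 4.65
tool_pos: [654.2, 86.9, 6.1]
eef_rot: [-0.167, 0.986, 0.0, -0.0]
contact_force: [0.6, 0.5, 0.7]
gripper_width: 44.0
gripper_force: 0.0
```

Call:
{"method": "arm_command", "body": {"rows": [[[0,0,0.2],0,0.5],[[0,0,0.2],0,0.5],[[0,0,0],0,0.5]]}}

```text
clock: 4.95
tool_pos: [654.3, 87.0, 2.2]
eef_rot: [-0.167, 0.986, 0.0, -0.0]
contact_force: [-0.3, 0.3, 0.7]
gripper_width: 43.8
gripper_force: 0.0
```

Call:
{"method": "arm_command", "body": {"rows": [[[0,0,0.2],0,0.5],[[0,0,0.2],0,0.5],[[0,0,0],0,0.5]]}}

```text
clock: 5.25
tool_pos: [654.2, 87.0, -1.9]
eef_rot: [-0.167, 0.986, 0.0, -0.0]
contact_force: [0.2, 0.1, -0.0]
gripper_width: 43.9
gripper_force: 0.0
```

Call:
{"method": "arm_command", "body": {"rows": [[[0,0,0.2],0,0.5],[[0,0,0.2],0,0.5],[[0,0,0],0,0.5]]}}

```text
clock: 5.55
tool_pos: [654.2, 87.0, -5.9]
eef_rot: [-0.167, 0.986, 0.0, -0.0]
contact_force: [0.9, 0.5, -0.2]
gripper_width: 43.7
gripper_force: 0.0
```

Run:
```python
from rig import robot
from h import *
plan(robot.observe(),622.6,73.4,0,1.712)
c=robot.capture("wrist")
cv2.imwrite("pics/w2.png",cv2.resize(c["pixels"][:,:,::-1],(800,600),interpolation=cv2.INTER_CUBIC))
```

```text
pos [654.2  87.   -5.9] ya 1.907 tilt [-0.001 -0.   ] F [ 0.9  0.5 -0.2] w 43.7 t 5.55
shift cm [ 3.43 -0.24 -0.59] turn 0.195
```

View pics/w2.png

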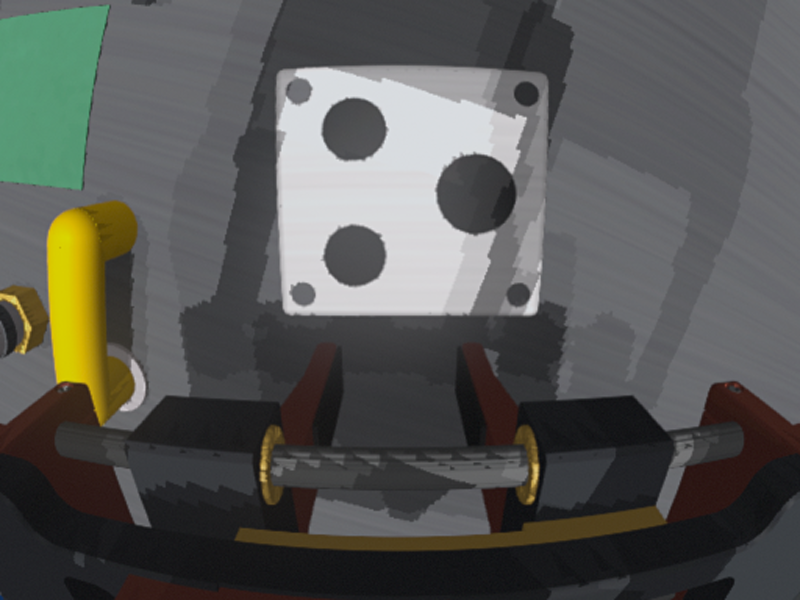

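The fingers are still clear of the bench, with their tips at about v=345 and the block's edge at v=315. I'll keep probing down gently.

Call:
{"method": "arm_command", "body": {"rows": [[[0,0,0.2],0,0.5],[[0,0,0.2],0,0.5],[[0,0,0],0,0.5]]}}

```text
clock: 5.9
tool_pos: [654.2, 86.9, -9.9]
eef_rot: [-0.167, 0.986, 0.0, -0.0]
contact_force: [0.4, -0.7, 0.7]
gripper_width: 43.9
gripper_force: 0.0
```

Call:
{"method": "arm_command", "body": {"rows": [[[0,0,0.2],0,0.5],[[0,0,0.2],0,0.5],[[0,0,0],0,0.5]]}}

```text
clock: 6.2
tool_pos: [654.3, 86.9, -13.8]
eef_rot: [-0.167, 0.986, 0.0, -0.0]
contact_force: [0.1, 0.5, -0.4]
gripper_width: 43.5
gripper_force: 0.0
```

Call:
{"method": "arm_command", "body": {"rows": [[[0,0,0.2],0,0.5],[[0,0,0.2],0,0.5],[[0,0,0],0,0.5]]}}

```text
clock: 6.5
tool_pos: [654.2, 87.0, -17.9]
eef_rot: [-0.167, 0.986, 0.0, -0.0]
contact_force: [0.1, 0.5, -0.2]
gripper_width: 43.8
gripper_force: 0.0
```

Call:
{"method": "arm_command", "body": {"rows": [[[0,0,0.15],0,0.5],[[0,0,0.15],0,0.5],[[0,0,0],0,0.5]]}}

```text
clock: 6.8
tool_pos: [654.3, 86.9, -20.7]
eef_rot: [-0.167, 0.986, 0.0, -0.0]
contact_force: [-0.5, -0.4, 0.8]
gripper_width: 43.9
gripper_force: 0.0
```

Call:
{"method": "arm_command", "body": {"rows": [[[0.7,0,0],0,0.5],[[0.6,0,0],0,0.5],[[0.3,-0.1,0],0.02,0.5],[[0.3,-0.1,0],0.03,0.5],[[0.3,0,0],0.03,0.5]]}}

```text
clock: 7.3
tool_pos: [634.4, 77.5, -20.2]
eef_rot: [-0.126, 0.992, -0.0, 0.0]
contact_force: [1.7, -0.3, -0.7]
gripper_width: 43.8
gripper_force: 1.1
```

Run:
```python
from rig import robot
from h import *
plan(robot.observe(),622.6,73.4,-20,1.712)
c=robot.capture("wrist")
cv2.imwrite("pics/w3.png",cv2.resize(c["pixels"][:,:,::-1],(800,600),interpolation=cv2.INTER_CUBIC))
```

```text
pos [634.4  77.5 -20.2] ya 1.824 tilt [ 0.001 -0.   ] F [ 1.7 -0.3 -0.7] w 43.8 t 7.3
shift cm [ 1.24 -0.11 -0.02] turn 0.112
```

View pics/w3.png

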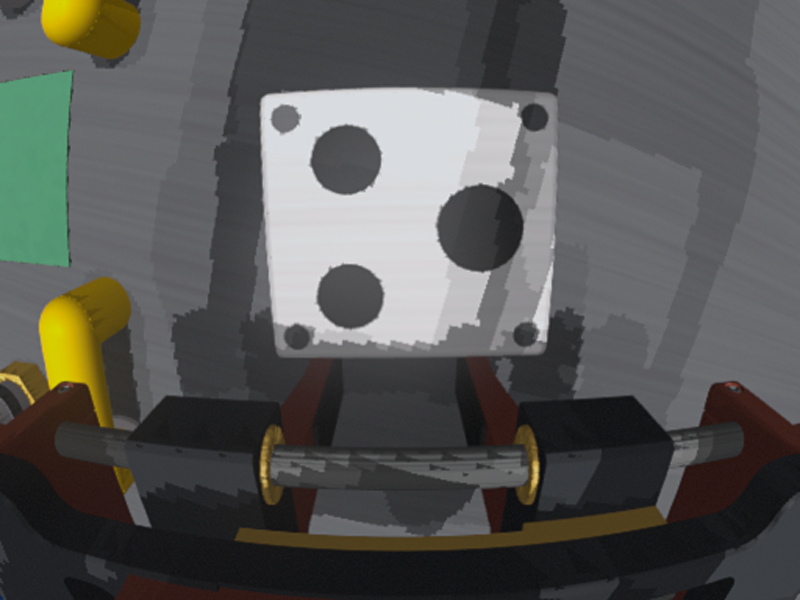

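The block now sits flush against both fingers (edge at v≈355) and has turned with the hand. I'll continue the push.

Call:
{"method": "arm_command", "body": {"rows": [[[0.25,0,0],0.03,0.5],[[0.25,0,0],0.03,0.5],[[0.25,-0.1,0],0.03,0.5],[[0.25,0,0],0.022,0.5],[[0,0,0],0,0.5]]}}

```text
clock: 7.85
tool_pos: [624.4, 74.8, -20.2]
eef_rot: [-0.072, 0.997, -0.0, -0.0]
contact_force: [1.1, -1.5, 0.7]
gripper_width: 44.0
gripper_force: 0.5
```

```bash
cat >> h.py <<'E'
def look(robot):
    "ports by blob finding (dark big ellipses on white), wrist view -> block pose"
    o=robot.observe();c=robot.capture("wrist");g=cv2.cvtColor(c["pixels"],cv2.COLOR_RGB2GRAY)
    hsv=cv2.cvtColor(c["pixels"],cv2.COLOR_RGB2HSV)
    w=((hsv[...,1]<40)&(g>125)).astype(np.uint8)
    n,l,s,_=cv2.connectedComponentsWithStats(w);i=1+np.argmax(s[1:,4]);m=(l==i).astype(np.uint8)
    cs,_=cv2.findContours(m,cv2.RETR_EXTERNAL,cv2.CHAIN_APPROX_NONE)
    hull=cv2.convexHull(max(cs,key=cv2.contourArea));rect=cv2.minAreaRect(hull)
    hm=np.zeros_like(m);cv2.fillConvexPoly(hm,hull,1)
    dk=((g<90)&(hm>0)).astype(np.uint8);n,l,s,ce=cv2.connectedComponentsWithStats(dk)
    ok=sorted([(s[i,4],*ce[i]) for i in range(1,n) if s[i,4]>150],reverse=True)
    print([tuple(round(float(v),1) for v in k) for k in ok])
    return o,c,ok
E
python3 - <<'E'
from rig import robot
from h import *
o,c,ok=look(robot)
plan(o,622.6,73.4,-20,1.712)
cv2.imwrite("pics/w4.png",cv2.resize(c["pixels"][:,:,::-1],(800,600),interpolation=cv2.INTER_CUBIC))
E
```

```text
[(1453.0, 217.4, 101.2), (1381.0, 295.2, 142.2), (1285.0, 222.3, 188.6), (152.0, 188.9, 215.4)]
pos [624.4  74.8 -20.2] ya 1.714 tilt [-0. -0.] F [ 1.1 -1.5  0.7] w 44.0 t 7.85
shift cm [ 0.2  -0.12 -0.02] turn 0.002
```

View pics/w4.png

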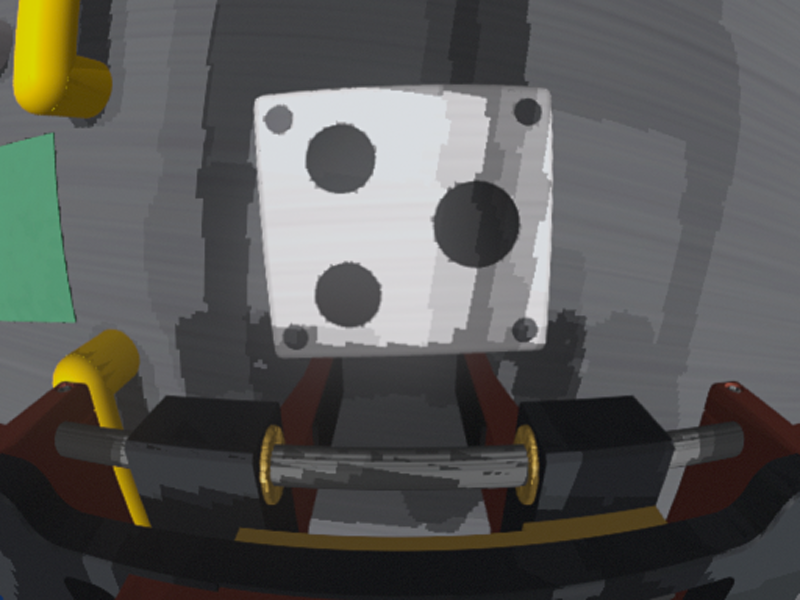

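```bash
cat >> h.py <<'E'
MOD=np.array([[20.7,-22],[20.7,22],[-21.3,0]])
def pose(o,c,px,s=1.5625):
    "px: right small port, left small port, large port"
    P=wrist(o,c,px,30,s);M,_=cv2.estimateAffinePartial2D(MOD,P)
    h=np.arctan2(M[1,0],M[0,0]);ctr=M[:,2];k=np.hypot(*M[:,0])
    print("block",ctr.round(1),"h",round(h,4),"scale",round(k,3),"dock",dock(ctr).round(1),"rel h",round(h+1.43,4));return ctr,h
E
python3 - <<'E'
from rig import robot
from h import *
np.set_printoptions(precision=1,suppress=True)
o,c,ok=look(robot)
pose(o,c,[(340,158),(348,294),(476,224)]);pose(o,c,[ok[0][1:],ok[2][1:],ok[1][1:]],1)
g=wrist(o,c,[(53,132),(76,322)],0);print(dock(g))
E
```

```text
[(1457.0, 217.3, 101.2), (1385.0, 295.1, 142.3), (1291.0, 222.2, 188.6), (156.0, 188.6, 215.3)]
block [566.9  69.3] h -1.3941 scale 0.991 dock [[-135.8   -0.8]] rel h 0.0359
block [567.   69.3] h -1.3923 scale 0.995 dock [[-135.7   -0.7]] rel h 0.0377
[[ 24.1 -45.6]
 [ 22.1  44.6]]
```

Call:
{"method": "arm_command", "body": {"rows": [[[-1.5,0,0],0,0.5],[[-1.5,0,0],0,0.5],[[0,0,-4],0,0.5],[[0,0,-4],0,0.5],[[0,2.9,-2],0,0.5]]}}

```text
clock: 8.45
tool_pos: [651.6, 105.8, 83.5]
eef_rot: [-0.07, 0.998, -0.0, 0.002]
contact_force: [1.0, 1.3, 0.4]
gripper_width: 44.2
gripper_force: 0.0
```

Call:
{"method": "arm_command", "body": {"rows": [[[2.5,2.9,0],0,0.5],[[3,2.9,0],0,0.5],[[3,0,0],0,0.5],[[0,0,0],0.14,0.5],[[0,0,0],0.14,0.5]]}}

```text
clock: 8.95
tool_pos: [556.2, 153.7, 79.4]
eef_rot: [0.07, 0.998, 0.0, -0.001]
contact_force: [0.5, -1.1, 0.5]
gripper_width: 43.7
gripper_force: 0.0
```

Call:
{"method": "arm_command", "body": {"rows": [[[0,0,0],0.14,0.5],[[0,0,0],0.14,0.5],[[0,0,0],0.14,0.5],[[0,0,0],0.14,0.5],[[0,0,0],0.14,0.5]]}}

```text
clock: 9.45
tool_pos: [557.0, 153.4, 79.2]
eef_rot: [0.408, 0.913, -0.0, -0.001]
contact_force: [-0.8, 0.1, 0.3]
gripper_width: 43.9
gripper_force: 0.0
```

Call:
{"method": "arm_command", "body": {"rows": [[[0,0,0],0.14,0.5],[[0,0,0],0.14,0.5],[[0,0,0],0.14,0.5],[[0,0,0],0.14,0.5],[[0,0,0],0,0.5]]}}

```text
clock: 9.95
tool_pos: [557.1, 153.3, 79.2]
eef_rot: [0.643, 0.766, -0.001, -0.001]
contact_force: [0.4, 0.0, -0.4]
gripper_width: 44.0
gripper_force: 0.0
```

Run:
```python
from rig import robot
from h import *
plan(robot.observe(),555.7,153.8,-20,0.141)
c=robot.capture("top");import pickle;pickle.dump(c,open("cap2.pkl","wb"))
p=c["pixels"][:,:,::-1][115:235,195:355]
cv2.imwrite("pics/crop2.png",cv2.resize(p,None,fx=5,fy=5,interpolation=cv2.INTER_CUBIC))
```

```text
pos [557.1 153.3  79.2] ya 0.174 tilt [-0.002  0.   ] F [ 0.4  0.  -0.4] w 44.0 t 9.95
shift cm [ 0.07 -0.12  9.92] turn 0.033
```

View pics/crop2.png

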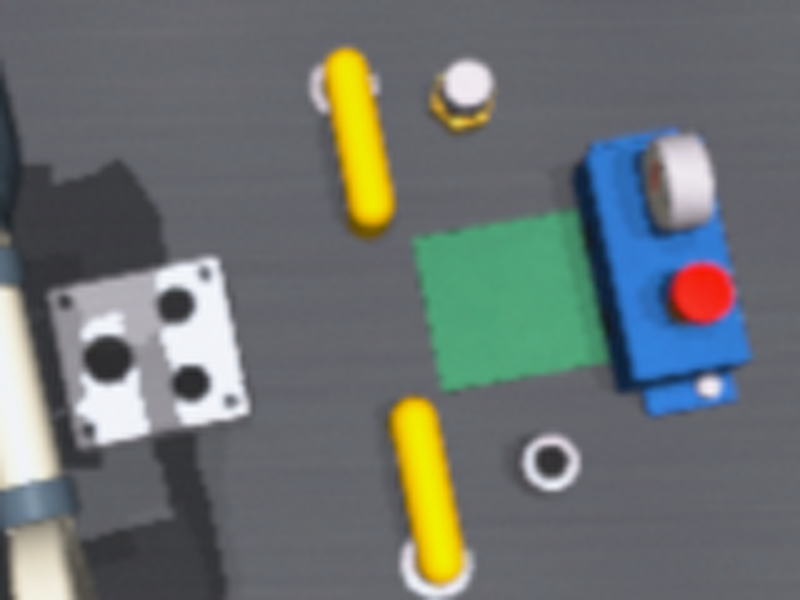

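The block is visible with its small ports at (176,304) and (191,381), the large port at (107,358), and corners at (49,292), (218,258), (248,412) and (78,449).

Run:
```python
import pickle
from h import *
np.set_printoptions(precision=4,suppress=True)
c=pickle.load(open("cap2.pkl","rb"))
P=crop(c,[(191,381),(176,304),(107,358)],30);M,_=cv2.estimateAffinePartial2D(MOD,P)
h=np.arctan2(M[1,0],M[0,0]);print("ports",M[:,2],h,dock(M[:,2]))
B=crop(c,[(49,292),(218,258),(248,412),(78,449)],30);l=B[0]+B[1]-B[2]-B[3];q=B[1]+B[2]-B[0]-B[3]
print(B.mean(0),dock(B.mean(0)),np.arctan2(-l[0],l[1]),np.arctan2(q[1],q[0]))
# dock from green (110x? corners) on bench and rails tube
hsv=cv2.cvtColor(c["pixels"],cv2.COLOR_RGB2HSV)
g=((hsv[...,0]>60)&(hsv[...,0]<85)&(hsv[...,1]>90)).astype(np.uint8)
y=((hsv[...,0]>20)&(hsv[...,0]<35)&(hsv[...,1]>150)&(hsv[...,2]>120)).astype(np.uint8)
b=((hsv[...,0]>100)&(hsv[...,0]<125)&(hsv[...,1]>150)).astype(np.uint8)
for nme,m,z in(("green",g,0),("yellow",y,31)):
    n,L,s,_=cv2.connectedComponentsWithStats(m)
    for i in range(1,n):
        if 150<s[i,4] and 250<s[i,0]+0<345 and 115<s[i,1]<235:
            v,u=np.nonzero(L==i);W=np.array([topt(c,a,bb,z) for a,bb in zip(u,v)])
            D=dock(W);ev=np.linalg.eigh(np.cov(D.T))[1][:,1]
            print(nme,s[i],"mean",D.mean(0),"y range",np.percentile(D[:,1],[.5,99.5]),"x",np.percentile(D[:,0],[.5,99.5]),"axis ang",np.arctan2(-ev[0],ev[1]))
```

```text
ports [568.3276  70.5984] -1.3953515568373833 [[-136.8348    0.8382]]
[567.0786  69.2926] [[-135.7173   -0.5817]] -1.4022684351083459 -1.386393031711445
green [ 278  157   39   36 1055] mean [70.8067  0.5205] y range [-43.7253  45.2399] x [ 22.8882 118.609 ] axis ang 1.5678694523556085
yellow [260 125  14  36 318] mean [-1.4196 98.632 ] y range [ 48.4661 150.04  ] x [-14.0589  11.3368] axis ang 0.004980140144336546
yellow [273 194  15  38 337] mean [  1.0356 -99.2182] y range [-149.1088  -50.3891] x [-12.0606  14.0243] axis ang 0.008623304928297354
```

Call:
{"method": "arm_command", "body": {"rows": [[[0.2,-0.25,4],0.023,0.5],[[0,0,3],0,0.5],[[0,0,2],0,0.5],[[0,0,0.9],0,0.5],[[0,0,0],0,0.5]]}}

```text
clock: 10.5
tool_pos: [553.9, 154.5, -20.8]
eef_rot: [0.651, 0.759, -0.001, -0.001]
contact_force: [0.8, 0.1, -0.1]
gripper_width: 43.7
gripper_force: 0.0
```

Run:
```python
from rig import robot
from h import *
o=robot.observe()
print("TCP dock",dock(o["tool_pos"][:2],h=-1.42))
plan(o,586.7-222*.1502+1,-65+222*.9887,-20,0.151)
```

```text
TCP dock [[-221.97258102    0.50830937]]
pos [553.9 154.5 -20.8] ya 0.154 tilt [-0.003 -0.001] F [ 0.8  0.1 -0.1] w 43.7 t 10.5
shift cm [-0.01  0.05 -0.08] turn 0.003
```

Call:
{"method": "arm_command", "body": {"rows": [[[-1,0,0],0,0.5],[[-1,0,0],0,0.5],[[-0.4,0,0],0,0.5],[[-0.4,0,0],0,0.5],[[-0.5,0,0],0,0.5]]}}

```text
clock: 11.0
tool_pos: [560.9, 123.2, -18.0]
eef_rot: [0.651, 0.759, 0.002, -0.0]
contact_force: [-0.0, 5.9, 2.9]
gripper_width: 44.0
gripper_force: 3.0
```

Call:
{"method": "arm_command", "body": {"rows": [[[-0.6,0,0],0,0.5],[[-0.6,0,0],0,0.5],[[-0.6,0,0],0,0.5],[[-0.6,0,0],0,0.5],[[-0.6,0,0],0,0.5]]}}

```text
clock: 11.5
tool_pos: [565.2, 93.9, -18.0]
eef_rot: [0.651, 0.759, 0.002, -0.0]
contact_force: [-0.7, 5.4, 3.9]
gripper_width: 44.5
gripper_force: 3.1
```

Call:
{"method": "arm_command", "body": {"rows": [[[-0.6,0,0],0,0.5],[[-0.6,0,0],0,0.5],[[-0.6,0,0],0,0.5],[[-0.6,0,0],0,0.5],[[-0.1,0,0],0,0.5]]}}

```text
clock: 12.0
tool_pos: [569.0, 68.8, -18.0]
eef_rot: [0.651, 0.759, 0.002, -0.0]
contact_force: [-1.6, 6.6, 4.3]
gripper_width: 44.0
gripper_force: 3.3
```

Run:
```python
from rig import robot
from h import *
import pickle
o=robot.observe()
print("TCP dock",dock(o["tool_pos"][:2],h=-1.42))
plan(o,586.7-130*.1502,-65+130*.9887,-20,0.151)
c=robot.capture("top");pickle.dump(c,open("cap3.pkl","wb"))
p=c["pixels"][:,:,::-1][115:235,195:355]
cv2.imwrite("pics/crop3.png",cv2.resize(p,None,fx=5,fy=5,interpolation=cv2.INTER_CUBIC))
```

```text
TCP dock [[-134.89348446    2.60400105]]
pos [569.   68.8 -18. ] ya 0.152 tilt [0.002 0.003] F [-1.6  6.6  4.3] w 44.0 t 12.0
shift cm [-0.49 -0.26  0.2 ] turn 0.001
```

View pics/crop3.png

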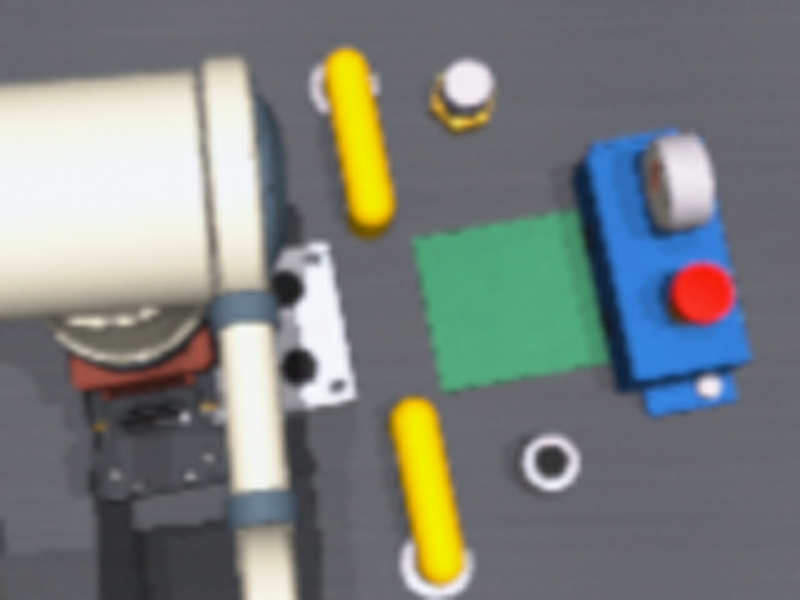

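The block's front corners are at (328,242) and (355,397), just short of the gap.

Run:
```python
import pickle
from h import *
c=pickle.load(open("cap3.pkl","rb"))
F=crop(c,[(328,242),(355,397)],30);D=dock(F,h=-1.42);print(D,D.mean(0),"rel h",np.arctan2(-(D[0]-D[1])[0],(D[0]-D[1])[1]))
s=crop(c,[(337,386),(313,259),(299,366)],30);print(dock(s,h=-1.42))
p0=crop(pickle.load(open("cap2.pkl","rb")),[(231,401),(205,273)],30);print(dock(p0,h=-1.42),dock(p0,h=-1.42).mean(0))
```

```text
[[-27.7721297   44.32727321]
 [-28.96245095 -43.43180638]] [-28.36729032   0.44773342] rel h -0.013562679386138001
[[-37.53495886 -35.73599785]
 [-37.67775552  36.31591432]
 [-55.99506334 -21.20702098]]
[[-95.93183534 -33.70396364]
 [-97.70680842  38.93276699]] [-96.81932188   2.61440168]
```

Call:
{"method": "arm_command", "body": {"rows": [[[-0.6,0,-0.2],0,0.5],[[-0.6,0,0],0,0.5],[[-0.6,0,0],0,0.5],[[-0.6,0,0],0,0.5],[[-0.6,0,0],0,0.5]]}}

```text
clock: 12.55
tool_pos: [573.0, 37.8, -17.1]
eef_rot: [0.651, 0.759, 0.0, -0.0]
contact_force: [-1.4, 5.0, 2.1]
gripper_width: 43.9
gripper_force: 2.6
```

Run:
```python
from rig import robot
from h import *
import pickle
o=robot.observe()
print("TCP dock",dock(o["tool_pos"][:2],h=-1.42));plan(o,586.7+10*.1502,-65-10*.9887,-20,0.151)
c=robot.capture("top");pickle.dump(c,open("cap4.pkl","wb"))
# white-block front corner estimate: large white comp inside gap area
g=cv2.cvtColor(c["pixels"],cv2.COLOR_RGB2HSV)
```

```text
TCP dock [[-103.65248411    1.93184445]]
pos [573.   37.8 -17.1] ya 0.152 tilt [0.    0.001] F [-1.4  5.   2.1] w 43.9 t 12.55
shift cm [-11.37  -0.21   0.28] turn 0.001
```

Call:
{"method": "arm_command", "body": {"rows": [[[-0.6,0,0],0,0.5],[[-0.6,0,0],0,0.5],[[-0.6,0,0],0,0.5],[[-0.6,0,0],0,0.5],[[-0.6,0,0],0,0.5]]}}

```text
clock: 13.1
tool_pos: [577.5, 8.4, -17.1]
eef_rot: [0.651, 0.759, 0.0, -0.0]
contact_force: [-0.7, 5.1, 3.0]
gripper_width: 43.9
gripper_force: 2.7
```

Call:
{"method": "arm_command", "body": {"rows": [[[-0.6,0,0],0,0.5],[[-0.6,0,0],0,0.5],[[-0.6,0,0],0,0.5],[[-0.6,0,0],0,0.5],[[-0.6,0,0],0,0.5]]}}

```text
clock: 13.6
tool_pos: [582.0, -21.2, -17.1]
eef_rot: [0.651, 0.759, 0.0, -0.0]
contact_force: [-1.8, 5.9, 2.8]
gripper_width: 43.8
gripper_force: 2.7
```

Run:
```python
from rig import robot
from h import *
o=robot.observe()
print("TCP dock",dock(o["tool_pos"][:2],h=-1.42));plan(o,586.7+10*.1502,-65-10*.9887,-20,0.151)
c=robot.capture("top")
p=c["pixels"][:,:,::-1][115:235,195:355]
cv2.imwrite("pics/crop5.png",cv2.resize(p,None,fx=5,fy=5,interpolation=cv2.INTER_CUBIC))
```

```text
TCP dock [[-43.97764731   1.96610508]]
pos [582.  -21.2 -17.1] ya 0.152 tilt [0.    0.001] F [-1.8  5.9  2.8] w 43.8 t 13.6
shift cm [-5.4  -0.2   0.28] turn 0.001
```

Call:
{"method": "arm_command", "body": {"rows": [[[-0.6,0,0],0,0.5],[[-0.6,0,0],0,0.5],[[-0.6,0,0],0,0.5],[[-0.6,0,0],0,0.5],[[-0.6,0,0],0,0.5]]}}

```text
clock: 14.15
tool_pos: [586.5, -50.7, -17.1]
eef_rot: [0.651, 0.759, 0.0, -0.0]
contact_force: [0.3, 5.6, 3.8]
gripper_width: 44.2
gripper_force: 2.9
```

Call:
{"method": "arm_command", "body": {"rows": [[[-0.5,0,0],0,0.5],[[-0.4,0,0],0,0.5],[[-0.3,0,0],0,0.5],[[-0.2,0,0],0,0.5],[[-0.2,0,0],0,0.5]]}}

```text
clock: 14.65
tool_pos: [588.9, -66.4, -17.1]
eef_rot: [0.651, 0.759, 0.0, -0.0]
contact_force: [-0.1, 5.4, 2.7]
gripper_width: 43.7
gripper_force: 2.9
```

Call:
{"method": "arm_command", "body": {"rows": [[[-0.2,0,0],0,0.5],[[-0.2,0,0],0,0.5],[[-0.2,0,0],0,0.5]]}}

```text
clock: 14.95
tool_pos: [589.8, -72.2, -17.1]
eef_rot: [0.651, 0.759, 0.0, -0.0]
contact_force: [-2.3, 4.9, 3.6]
gripper_width: 43.7
gripper_force: 2.9
```

Call:
{"method": "arm_command", "body": {"rows": [[[-0.1,0,0],0,0.5],[[-0.1,0,0],0,0.5],[[-0.1,0,0],0,0.5],[[0,0,0],0,0.5]]}}

```text
clock: 15.35
tool_pos: [590.2, -75.3, -17.1]
eef_rot: [0.651, 0.759, 0.0, -0.0]
contact_force: [0.2, 5.1, 2.5]
gripper_width: 44.0
gripper_force: 2.6
```

Call:
{"method": "arm_command", "body": {"rows": [[[-0.1,0,0],0,0.5],[[-0.1,0,0],0,0.5],[[0,0,0],0,0.5]]}}

```text
clock: 15.65
tool_pos: [590.3, -75.7, -17.1]
eef_rot: [0.651, 0.759, 0.001, -0.001]
contact_force: [-1.5, 9.7, 4.3]
gripper_width: 43.9
gripper_force: 5.0
```

Call:
{"method": "arm_command", "body": {"rows": [[[-0.2,0,0],0,0.5],[[-0.2,0,0],0,0.5],[[-0.1,0,0],0,0.5],[[0,0,0],0,0.5],[[0,0,0],0,0.5]]}}

```text
clock: 16.15
tool_pos: [590.1, -75.6, -17.0]
eef_rot: [0.65, 0.76, 0.003, -0.005]
contact_force: [-6.8, 24.1, 8.2]
gripper_width: 44.0
gripper_force: 12.5
```

Run:
```python
from rig import robot
from h import *
o=robot.observe();print("TCP dock",dock(o["tool_pos"][:2],h=-1.42),o["wrist_torque"]);plan(o,586.7,-65,-20,0.151)
c=robot.capture("top")
import pickle;pickle.dump(c,open("cap6.pkl","wb"))
```

```text
TCP dock [[11.02050769  1.80242137]] [ 4.03645182  1.01504854 -0.22842184]
pos [590.1 -75.6 -17. ] ya 0.155 tilt [-0.003  0.011] F [-6.8 24.1  8.2] w 44.0 t 16.15
shift cm [ 1.1  -0.18  0.31] turn 0.004
```

Firmly seated at 24 N. Now I'll withdraw straight back, lift, and move clear.

Call:
{"method": "arm_command", "body": {"rows": [[[0.5,0,0],0,0.5],[[1,0,0],0,0.5],[[2,0,0],0,0.5],[[2,0,0],0,0.5],[[2,0,-2],0,0.5]]}}

```text
clock: 16.7
tool_pos: [577.4, -8.7, -0.9]
eef_rot: [0.652, 0.758, -0.003, -0.002]
contact_force: [0.2, -0.2, 0.2]
gripper_width: 44.0
gripper_force: 0.0
```

Call:
{"method": "arm_command", "body": {"rows": [[[1,0,-4],0,0.5],[[1,0,-4],0,0.5],[[2,0,-4],0,0.5],[[4,0,-4],0,0.5],[[4,0,0],0,0.5]]}}

```text
clock: 17.2
tool_pos: [565.0, 105.3, 164.8]
eef_rot: [0.653, 0.758, 0.003, 0.004]
contact_force: [0.9, 1.3, -0.5]
gripper_width: 44.0
gripper_force: 0.0
```

Call:
{"method": "arm_command", "body": {"rows": [[[4,0,0],0,0.5],[[4,0,0],0,0.5],[[2,0,0],0,0.5],[[0,0,0],0,0.5],[[0,0,0],0,0.5]]}}

```text
clock: 17.7
tool_pos: [547.5, 203.7, 157.6]
eef_rot: [0.651, 0.759, -0.001, 0.001]
contact_force: [0.3, -0.5, -0.4]
gripper_width: 43.7
gripper_force: 0.0
```

Run:
```python
from rig import robot
from h import *
import pickle
np.set_printoptions(precision=3,suppress=True)
o=robot.observe();plan(o,586.7,-65,-20,0.151)
c=robot.capture("top");pickle.dump(c,open("cap7.pkl","wb"))
a=c["pixels"];c0=pickle.load(open("cap0.pkl","rb"))["top"]["pixels"]
g=cv2.cvtColor(a,cv2.COLOR_RGB2GRAY);hsv=cv2.cvtColor(a,cv2.COLOR_RGB2HSV)
w=((hsv[...,1]<40)&(g>130)).astype(np.uint8);w[:,:265]=0;w[:,330:]=0;w[:150]=0;w[205:]=0
n,L,s,_=cv2.connectedComponentsWithStats(w);i=1+np.argmax(s[1:,4]);print(s[i])
cs,_=cv2.findContours((L==i).astype(np.uint8),0,1);r=cv2.minAreaRect(max(cs,key=cv2.contourArea))
B=dock([topt(c,*p,30) for p in cv2.boxPoints(r)],h=-1.42);print(r,"corners",B,B.mean(0))
x,y,ww,hh=s[i][:4];dk=np.zeros_like(w);dk[y:y+hh,x:x+ww]=g[y:y+hh,x:x+ww]<70
n,L,s2,ce=cv2.connectedComponentsWithStats(dk)
for k in range(1,n):
    if s2[k,4]>15:print(s2[k,4],dock([topt(c,*ce[k],30)],h=-1.42))
# were the loose things moved? compare regions
for nm,(u,v) in dict(coupling=(288,133),socket=(305,207),wrench=(387,150),driver=(393,240),can=(82,160),cup=(105,202),sol=(102,268)).items():
    R=(slice(v-14,v+15),slice(u-14,u+15));print(nm,np.abs(a[R].astype(int)-c0[R]).mean().round(1))
```

```text
pos [547.5 203.7 157.6] ya 0.152 tilt [-0.    -0.002] F [ 0.3 -0.5 -0.4] w 43.7 t 17.7
shift cm [-27.12  -0.19  17.8 ] turn 0.001
[278 154  40  38 995]
((297.68402099609375, 172.5120086669922), (32.73603820800781, 35.32987594604492), 79.69515228271484) corners [[ 20.924  45.615]
 [119.865  46.483]
 [117.221 -45.463]
 [ 19.669 -45.88 ]] [69.42   0.189]
32 [[121.316  13.916]]
26 [[89.912 22.524]]
45 [[47.951  0.228]]
23 [[ 89.94  -21.802]]
coupling 14.5
socket 14.4
wrench 14.9
driver 13.1
can 54.7
cup 11.5
sol 85.1
```

```bash
python3 -c "
from rig import robot
print(robot.hand_in())"
```

```text
the job is handed in; nothing more can be done
None
```

The block was pushed through the gap and pressed square against the test head at about 24 N. The top camera puts its centre within about 1 mm of the seated position, with the hand clear. The coupling, socket, cup, wrench and driver look unmoved in a rough image comparison; for the can and solenoid it showed large differences that I did not check. The job was handed in at about 18 s.

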